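# Load a mains adapter into the bench tester and run its test

## Robot

A 6-joint arm with a two-finger parallel gripper is mounted at the origin on a cart in front of the work surface, level with it; the furniture and walls round the work are solid. World frame = base frame: x ahead of the robot, y to its left, z up, the work surface at z = 0. Lengths are in m, angles in rad, forces in N, time in s.
With the tool pointing down it reaches from about 0.275 to 0.85 m from the base axis. Payload 5.2 kg.
Tool frame: the origin (TCP) lies midway between the tips of the shut fingers; the grasp point (between the pads) lies 19 mm behind it; z points along the fingers, y is the line along which they close (so a half turn about z gives the same grasp; the last joint's range is limited). The gripper opens to 85 mm and grips with 20 to 120 N. Pads are 22 mm wide; open, the fingers measure 114 mm over their backs; the gripper's body (76 mm by 85 mm) begins 54 mm behind the grasp point. The pads swing forward as they close: fully open they stand 13 mm farther back than shut.
Start: joints at [1.067, 0.259, 1.535, -0, 1.348, -0.203], TCP at [0.163, 0.525, 0.208] pointing down, gripper open.
Joint ranges: [-3.14, 3.14], [-0.91, 2.08], [0.19, 2.58], [-1.22, 4.36], [0.22, 2.71], [-3.12, 3.12]. Speed limits (rad/s): [2.57, 2.57, 3.14, 3.14, 3.14, 3.14].

## Interface

Orientations are given as a rotation vector (axis times angle).
In Python, from workcell import r gives the robot as it stands.
- The arm moves only by the tool jog_arm, never from a script. Its argument "moves" is a list that holds one entry, the list of rows, each a list of 7 numbers: the opening, from -1 (shut) to 1 (fully open), then the shift along the tool's x, y, z each as a share of 100 mm, from -1 to 1, then the turn, a rotation vector about the tool's x, y, z each as a share of 90 degrees, from -1 to 1. A call has 1 to 5 rows; each row is the pose to reach, as a shift and turn from the pose commanded when the call began, along the tool's axes at that moment; what a row does not reach only later rows make up. A row lasts 1/8 s, in which the tool goes at most 62.5 mm and 10.7 degrees, less where a joint would pass 70% of its speed; a pose out of reach is approached as far as the arm can. A call with a number of a shift or a turn outside -1 to 1 is refused whole. A call with a gripper value outside its range is refused whole. The fingers move at their own pace and stop on an object; "squeeze" is the grip in N (left out, the last holds). Time passes only in rows, so rows that repeat a pose let the fingers close. It gives the time, the measured TCP pose, the force, the opening and the grip force at its end, in the units of the state.
- r.state(): the state, without advancing time (a new reading comes with each control period).
- r.snapshot(name): name is "side" or "top" or "wrist"; returns the picture (480x640x3 uint8, red, green, blue); there is no depth.
- r.calibration(name): a dict with "intrinsics" (3x3 intrinsics, pixels), "camera_from_world" (4x4, takes a point from world to camera coordinates). Camera axes: x right, y down, z forward; pixel columns grow to the right and rows downward; lengths in m; the calibration is good to about 2 mm. A picture is of the moment at which its call begins: read the wrist's pose just before it. calibration takes no time and is no camera call; for the wrist camera it gives the pose at the moment of the call.
- r.finish_job(): hands the job in; it is judged then, once.
Trained networks look in the newest picture that a camera, given by its name, has taken for a name from the list of things; names that differ only in an ending like _2 or _b are one class to them, and where a whole thing is asked for, a point or a joint stands for the part that bears it (a point fixed in the world has none). Each returns a list of dicts, best first, with "score" (0 to 1); they miss things now and then, are a little off and sometimes report something else, mostly with a low value. They report only what shows in the picture. A call takes as long as a camera call.
- r.spot_in(name, camera): "bbox" ([left, top, right, bottom] in pixels, round what is visible of it).
- r.silhouettes(name, camera): "mask" (480x640 bool, what is visible of it) and "bbox" ([left, top, right, bottom] in pixels, round what is visible of it).
- r.place_of(name, camera): "uv" ([column, row] in pixels: a listed point, or the origin of a listed thing).
The state is a dict: "clock": time; "qpos": joint angles; "qd": joint speeds; "joint_efforts": joint torques, N m; "eef_pos": TCP position; "orientation": TCP orientation; "contact_force": force on the tool from outside, world axes, zero at the start; "moment": the same for the moment, N m; "gripper_width": finger opening in m; "grasp_force": force on a finger pad.
Only numpy, scipy, OpenCV 4.12 (cv2) and the standard library are available. Lean on these libraries where they do the work, as an engineer would, in place of code of your own. Each camera call takes 0.05 s, during which the arm holds its last target. There are 200 camera calls.

## Task

Keeping it upright, take the mains adapter that stands on end in the slotted rack, stand it on the bare table top, let go, and grip it the other way (the rack leaves only its narrow edges free, the tester's nest only its broad faces). Then set it upright right down in the nest of the tester between the two tall plates and let go of it. Last, press the tester's large round button fully down, hold it down for about a second and let it come up again, without pressing the small button, leaving the adapter in the nest and the other things on the tables where they are.

Things in the scene. Friction and masses are not known exactly. Their poses are not given: they have to be found in the camera images.
- rack: Aluminium rack, fixed: base plate 100 x 150 x 10 mm (x, y, z), with four upright divider plates across y (each 44 mm long in x, 5 mm thick, top 122 mm above the table) that leave three slots 41 mm wide; front and back (its -x and +x) are open. Origin: centre of its underside; z up. It stands on one of the two tables, the tester on the other; which is where varies
- rack_slot (a point): Floor of the rack's middle slot, its centre, 10 mm above the table; axes as the rack's; the adapter starts here
- adapter_foot (a point): The black mains adapter, a block 50 x 33 x 115 mm (x, y, z of this point) standing on end, about 0.25 kg. The point is the centre of its lower end face; z points up along its 115 mm length, x across the narrow edges (50 mm apart), y across the broad faces (33 mm apart). Both ways round are alike
- adapter: The same adapter as a body; origin: centre of one 50 x 115 mm broad face, half way up; as it stands its own y axis points up along its length, its x as the point's x, and the block lies on the +z side of the origin (the point's -y)
- station: Tester, fixed: grey base plate 130 x 250 x 12 mm (x, y, z), at its +y end the nest, at its -y end a console box 120 x 95 mm, 42 mm high, with two round buttons. Origin: centre of its underside; z up
- bay (a point): Centre of the nest's floor, 12 mm above the table; axes as the tester's. Black guide plates 40 mm wide in y, 8 mm thick, tops 130 mm above the table, stand at its -x and +x, 58 mm apart in the clear; at -y and +y only lips 6 mm high, 41 mm apart in the clear. The adapter fits in with its x along the nest's x (4 mm of play to each side)
- start_top (a point): Centre of the top of the large round button (36 mm across) on the console; it faces up and moves with the button
- start (a joint): Large button's travel: 0 up, 0.006 fully down, spring return, fully down takes about 5 N
- reset_top (a point): Centre of the top of the small round button (18 mm across), 66 mm behind the large one (tester's +x); not to be pressed
- reset (a joint): Small button's travel: 0 up, 0.005 fully down
- bottle: White dispenser bottle, 55 mm across, 100 mm high, bystander; origin at the centre of its underside
- mouse: Dark computer mouse, 102 x 64 x 37 mm, bystander; origin at the centre of its underside
- tin: Round white tin, 49 mm across, 33 mm high, bystander; origin at the centre of its underside
- spool: Spool of solder, 51 mm across, 46 mm high, bystander; origin at the centre of its underside
- pot_0: White pot with a ribbed lid, 50 mm across, 90 mm high, bystander; origin at the centre of its underside
- pot_1: Small white pot with a ribbed lid, 42 mm across, 45 mm high, bystander; origin at the centre of its underside

How it is judged:
On the way, in this order (a step that is already met when the one before it is completed fails the run):
1. The adapter stands upright on the bare table top, let go (height (world z) of adapter_foot between -0.004 and 0.004 m and angle between adapter_foot's own z axis and vertical below 0.08 rad and contact force between the fingers and adapter below 0.1 N and linear speed of adapter below 0.02 m/s), for 0.2 s.
2. The adapter stands right down in the tester's nest, let go (x of adapter_foot in the frame of bay between -0.007 and 0.007 m and y of adapter_foot in the frame of bay between -0.007 and 0.007 m and z of adapter_foot in the frame of bay below 0.004 m and angle between adapter_foot's own z axis and vertical below 0.08 rad and angle between the x axis of adapter_foot and the x axis of bay, either way round below 0.2 rad and contact force between the fingers and adapter below 0.1 N and linear speed of adapter below 0.02 m/s), for 0.2 s.
3. The large button is held fully down for at least half a second (value of joint start above 0.005 m), for 0.5 s.
At the end, for the whole second after the job is handed in: The adapter stands at rest upright in the nest (its foot within 7 mm of the nest's centre to each side and 4 mm of its floor, leaning less than 0.08 rad, turned less than 0.2 rad), and both buttons are up again (within 1.5 mm) (x of adapter_foot in the frame of bay between -0.007 and 0.007 m and y of adapter_foot in the frame of bay between -0.007 and 0.007 m and z of adapter_foot in the frame of bay below 0.004 m and angle between adapter_foot's own z axis and vertical below 0.08 rad and angle between the x axis of adapter_foot and the x axis of bay, either way round below 0.2 rad and linear speed of adapter below 0.02 m/s and value of joint each of start, reset below 0.0015 m); the robot touches nothing.
It fails at once if The small button is pressed (value of joint reset above 0.002 m).
It fails at once if The large button is pressed while the adapter is not in the nest (value of joint start above 0.003 m and not (x of adapter_foot in the frame of bay between -0.007 and 0.007 m and y of adapter_foot in the frame of bay between -0.007 and 0.007 m and z of adapter_foot in the frame of bay below 0.004 m and angle between adapter_foot's own z axis and vertical below 0.08 rad and angle between the x axis of adapter_foot and the x axis of bay, either way round below 0.2 rad)).
It fails at once if The adapter is tipped over (angle between adapter_foot's own z axis and vertical above 0.7 rad).
It fails at once if A bystander is shoved more than 30 mm (distance of any of bottle, mouse, tin, spool, pot_0, pot_1 from where it was at the start of the episode above 0.03 m).
It also fails if it takes over 64 s, if anything falls off the work surface, if the arm or the gripper's body presses on something with over 40 N, if the wrist force passes 120 N, or if a joint passes its speed limit or range.

## Working session

There is one attempt and no reset: what is moved stays moved. The work goes in short steps, Python scripts to look and compute and a tool call to move; the robot and the scene stay as the last step left them, time stands still between calls to the robot, and variables do not carry over. Pictures are saved under pics/ and viewed, at most 10 in all, crops included, and the job is handed in when it is done.

Besides the shell and the picture viewer there is one more tool, called after "Emit:" as name(argument=value, ...) on one line, values as JSON. jog_arm: Moves the arm, as the interface text tells. Shift numbers are shares of 100 mm and turn numbers shares of 90 degrees, none past 1 either way. Its arguments: {"type":"object","properties":{"moves":{"type":"array","items":{"type":"array","items":{"type":"array","items":{"type":"number"}}}},"squeeze":{"type":"number"}},"required":["moves"]}

```bash
mkdir -p pics; ls
python3 - <<'E'
from workcell import r
import cv2,numpy as np
s=r.state();print(s)
ims=[]
for c in("side","top"):
    im=r.snapshot(c);cv2.imwrite(f"pics/{c}0.png",im[:,:,::-1]);k=r.calibration(c);print(c,np.round(k["intrinsics"],1).tolist(),np.round(k["camera_from_world"],3).tolist())
    for n in("rack_slot","adapter_foot","adapter","bay","start_top","reset_top","rack","station"):
        print(c,n,[(np.round(d["uv"],1).tolist(),round(d["score"],2)) for d in r.place_of(n,c)[:2]])
    for n in("bottle","mouse","tin","spool","pot_0","pot_1"):
        print(c,n,[(np.round(d["uv"],1).tolist(),round(d["score"],2)) for d in r.place_of(n,c)[:2]])
E
```

```text
pics
{'clock': 0.0, 'qpos': array([ 1.06717855e+00,  2.59328917e-01,  1.53609802e+00, -3.75268883e-06,
        1.34798212e+00, -2.02824414e-01]), 'qd': array([ 7.48378000e-04, -1.32096999e-03, -7.09005134e-04,  8.14575743e-04,
        7.88905665e-04, -3.54289640e-05]), 'joint_efforts': array([ 1.51060351e-03, -4.46038699e+01, -2.90568316e+01, -3.16547621e-04,
        1.16910803e-02, -5.19027390e-05]), 'eef_pos': array([0.16266363, 0.52479845, 0.20697631]), 'orientation': array([-4.70610827e-01, -3.10551070e+00,  2.67849719e-03]), 'contact_force': array([ 0.04700929,  0.29370013, -0.08131875]), 'moment': array([0.02419151, 0.02129996, 0.0390261 ]), 'grasp_force': 0.0, 'gripper_width': 0.084960381633196}
side [[549.9, 0.0, 327.3], [0.0, 549.9, 238.5], [0.0, 0.0, 1.0]] [[0.511, -0.86, 0.012, -0.209], [-0.605, -0.37, -0.705, 0.358], [0.611, 0.352, -0.709, 0.815], [0.0, 0.0, 0.0, 1.0]]
side rack_slot [([207.7, 226.4], 0.95)]
side adapter_foot [([210.8, 221.3], 0.6)]
side adapter [([201.4, 196.3], 0.74)]
side bay [([368.1, 267.5], 0.63)]
side start_top [([394.7, 301.6], 0.65)]
side reset_t
[... 660 characters left out ...]
.1, 267.2], 0.7), ([384.3, 273.5], 0.39)]
top adapter_foot [([216.4, 267.2], 0.61), ([251.4, 208.0], 0.36)]
top adapter [([211.2, 258.6], 0.9), ([217.7, 271.1], 0.39)]
top bay [([361.4, 257.4], 0.57)]
top start_top [([316.6, 175.2], 0.55), ([403.3, 294.3], 0.54)]
top reset_top [([420.2, 272.4], 0.47)]
top rack [([219.7, 267.1], 0.56)]
top station [([381.3, 272.7], 0.67)]
top bottle [([320.2, 174.1], 0.57)]
top mouse [([454.3, 312.6], 0.57), ([403.8, 294.9], 0.34)]
top tin [([233.6, 332.8], 0.75), ([318.9, 174.3], 0.16)]
top spool [([193.5, 219.4], 0.58), ([209.1, 257.3], 0.36)]
top pot_0 [([275.6, 182.9], 0.9), ([253.2, 208.3], 0.61)]
top pot_1 [([275.6, 182.9], 0.9), ([253.2, 208.3], 0.61)]
```

View pics/side0.png

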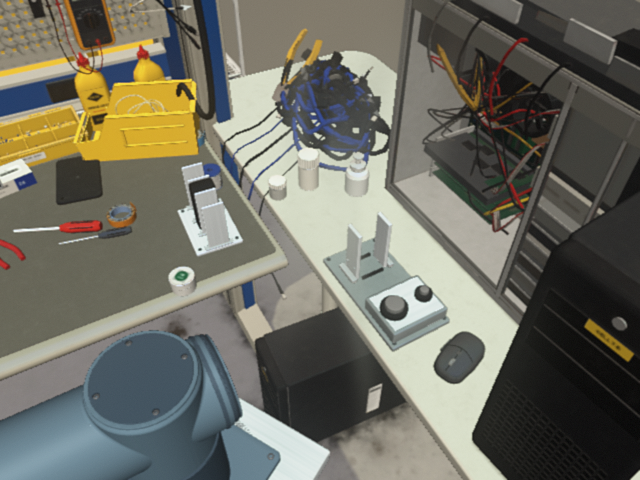

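View pics/top0.png

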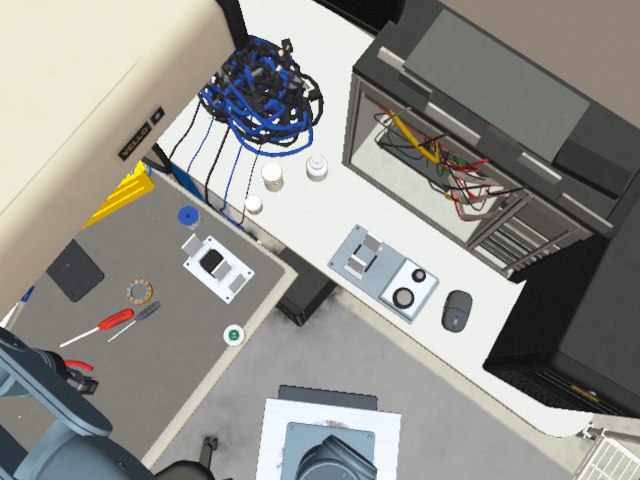

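```bash
cat > h.py <<'E'
import numpy as np,cv2
from workcell import r
from scipy.spatial.transform import Rotation as R
def P(c):
    k=r.calibration(c);return k["intrinsics"]@k["camera_from_world"][:3]
def tri(pa,ua,pb,ub):
    x=cv2.triangulatePoints(pa,pb,np.float64(ua).reshape(2,1),np.float64(ub).reshape(2,1))[:,0];return x[:3]/x[3]
def proj(p,x):
    h=p@np.append(x,1);return h[:2]/h[2]
def onz(p,u,z): # pixel to plane z
    A=np.array([p[0]-u[0]*p[2],p[1]-u[1]*p[2]]);return np.append(np.linalg.solve(A[:,:2],-A[:,3]-A[:,2]*z),z)
def rel(pos,xdir=None,tool=None):
    """shift/turn in jog units from the current pose to TCP pos, vertical tool with y (closing) axis along ydir angle"""
    s=r.state();Q=R.from_rotvec(s["orientation"]);d=Q.inv().apply(np.array(pos)-s["eef_pos"])/.1
    out=[np.round(d,3)]
    if xdir is not None:
        c=[]
        for a in(xdir,xdir+np.pi):
            y=np.array([np.cos(a),np.sin(a),0]);z=np.array([0,0,-1.]);T=np.column_stack([np.cross(y,z),y,z])
            c.append((Q.inv()*R.from_matrix(T)).as_rotvec()/(np.pi/2))
        out.append([np.round(t,3).tolist() for t in c])
    return out
E
python3 - <<'E'
from h import *
S,T=P("side"),P("top")
d=dict(rack_slot=([207.7,226.4],[216.1,267.2]),adfoot=([210.8,221.3],[216.4,267.2]),adapter=([201.4,196.3],[211.2,258.6]),bay=([368.1,267.5],[361.4,257.4]),start=([394.7,301.6],[403.3,294.3]),reset=([419.2,289.2],[420.2,272.4]),station=([382.2,290.2],[381.3,272.7]),rack=([206.4,227],[219.7,267.1]),bottle=([354.8,190.8],[320.2,174.1]),mouse=([453.7,357.6],[454.3,312.6]),tin=([181.7,285.6],[233.6,332.8]),spool=([214.5,182.5],[193.5,219.4]),pot0=([282.8,194.3],[253.2,208.3]),pot1=([309.5,181],[275.6,182.9]))
for n,(a,b) in d.items(): 
    x=tri(S,a,T,b);print(n,x.round(3),"err",(proj(S,x)-a).round(1),(proj(T,x)-b).round(1))
E
```

```text
rack_slot [ 0.443  0.324 -0.005] err [ 0.1 -0. ] [-0.1  0.1]
adfoot [0.443 0.317 0.013] err [-1.8  0.3] [ 1.1 -0.9]
adapter [0.446 0.323 0.081] err [ 1.6 -0.3] [-1.   0.8]
bay [ 0.509 -0.033  0.004] err [-1.6  0.2] [ 1.  -0.5]
start [ 0.42  -0.134  0.058] err [ 0.3 -0. ] [-0.2  0.1]
reset [ 0.473 -0.165  0.058] err [ 3.8 -0.6] [-2.3  1.1]
station [ 0.476 -0.084 -0.001] err [-0.5  0.1] [ 0.3 -0.2]
rack [0.44  0.317 0.001] err [ 2.6 -0.5] [-1.5  1.2]
bottle [0.708 0.098 0.007] err [ 1.8 -0.3] [-1.2  0.7]
mouse [ 0.396 -0.265  0.014] err [ 0.9 -0.1] [-0.5  0.2]
tin [ 0.287  0.258 -0.006] err [ 1.3 -0.2] [-0.7  0.6]
spool [0.555 0.394 0.01 ] err [-0.5  0.1] [ 0.4 -0.3]
pot0 [0.608 0.247 0.   ] err [-3.7  0.5] [ 2.5 -1.6]
pot1 [0.671 0.204 0.016] err [-0.1  0. ] [ 0. -0.]
```

The side view shows the rack at about (207,222) on the grey table, with the black adapter in its middle slot. The tester is at about (385,290) on the white table, with its guides at (353,250) and (383,240), the large button at (394,306) and the small one at (424,292). The top view agrees, and the grey table is bare around (190,330). Next I'll bring the wrist camera over the rack.

Run:
```python
from h import *
T=P("top")
for u in([190,330],[200,325],[192,240],[237,268],[180,340]): print(u,onz(T,u,0).round(3))
print(rel([.40,.33,.30],-.5))
k=r.calibration("wrist");M=np.linalg.inv(k["camera_from_world"]);s=r.state();Q=R.from_rotvec(s["orientation"])
print(Q.inv().apply(M[:3,3]-s["eef_pos"]),Q.inv().apply(M[:3,2]),k["intrinsics"][0])
```

```text
[190, 330] [0.283 0.361 0.   ]
[200, 325] [0.298 0.339 0.   ]
[192, 240] [0.504 0.393 0.   ]
[237, 268] [0.446 0.271 0.   ]
[180, 340] [0.257 0.381 0.   ]
[array([-2.843, -1.163, -0.922]), [[-0.0, 0.0, 1.127], [-0.0, -0.0, -0.873]]]
[ 0.07935815 -0.00026814 -0.16539415] [-0.31039769 -0.00095389  0.95060631] [386.15302814   0.         321.11212596]
```

Emit:
jog_arm(moves=[[[1, -0.5, -0.3, -0.4, 0, 0, -0.11], [1, -1, -0.5, -0.9, 0, 0, -0.22], [1, -1, -0.7, -0.9, 0, 0, -0.33], [1, -1, -0.7, -0.9, 0, 0, -0.44], [1, -1, -0.7, -0.9, 0, 0, -0.44]]])

```text
clock: 2.12
eef_pos: [0.2379, 0.4286, 0.2982]
orientation: [-0.606, 3.082, 0.001]
contact_force: [-0.5, -0.0, -0.4]
gripper_width: 0.0856
grasp_force: 0.0
```

Run:
```python
from h import *
print(r.state()["eef_pos"],rel([.42,.33,.30],-.5))
```

```text
[0.23794685 0.42862515 0.29816523] [array([-1.312, -1.602, -0.018]), [[0.001, -0.0, 1.565], [0.0, 0.001, -0.435]]]
```

Emit:
jog_arm(moves=[[[1, -0.4, -0.5, 0, 0, 0, -0.11], [1, -0.8, -1, 0, 0, 0, -0.22], [1, -0.8, -1, 0, 0, 0, -0.33], [1, -0.8, -1, 0, 0, 0, -0.435], [1, -0.8, -1, 0, 0, 0, -0.435]]])

```text
clock: 2.75
eef_pos: [0.3497, 0.3669, 0.2973]
orientation: [1.6, -2.702, -0.0]
contact_force: [-1.1, -0.5, 1.3]
gripper_width: 0.0855
grasp_force: 0.0
```

```bash
cat >> h.py <<'E'
def look(f,names,save=True):
    im=r.snapshot("wrist");p=P("wrist");cv2.imwrite(f"pics/{f}.png",im[:,:,::-1]);np.savez(f"pics/{f}.npz",p=p)
    o={}
    for n in names:
        l=r.place_of(n,"wrist")[:2];o[n]=l;print(n,[(np.round(d["uv"],1).tolist(),round(d["score"],2)) for d in l])
    return p,o
E
python3 - <<'E'
from h import *
print(rel([.42,.33,.30],-.5))
look("w1",("rack_slot","adapter_foot","adapter","rack"))
E
```

```text
[array([-0.015, -0.794, -0.028]), [[-0.001, -0.001, 1.999], [0.0, -0.001, -0.001]]]
rack_slot [([232.6, 187.9], 0.85)]
adapter_foot [([233.8, 188.0], 0.9)]
adapter [([236.5, 187.7], 0.55)]
rack [([236.2, 189.7], 0.73)]
```

View pics/w1.png

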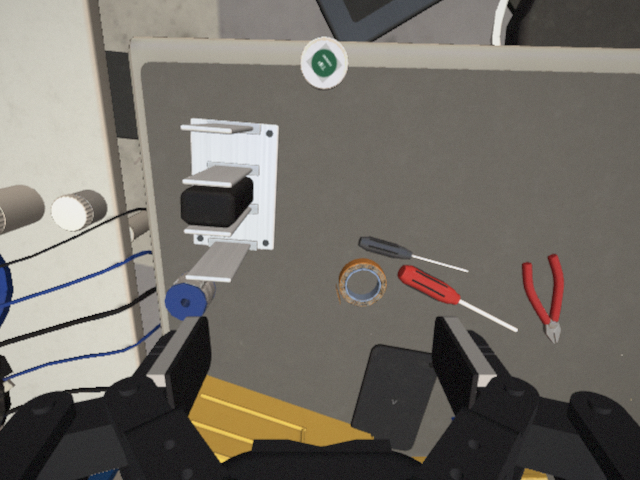

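The wrist view shows the rack plate with corners at about (194,119), (278,125) and (273,249), the adapter's black top at (215,203), and the tin at (324,63). The tool is turned correctly to within about 3°. I'll take a second view from over the rack.

Emit:
jog_arm(moves=[[[1, 0, -0.4, 0, 0, 0, 0], [1, 0, -0.8, 0, 0, 0, 0], [1, 0, -0.8, 0, 0, 0, 0], [1, 0, -0.8, 0, 0, 0, 0]]])

```text
clock: 3.5
eef_pos: [0.4196, 0.3289, 0.2977]
orientation: [1.605, -2.7, -0.001]
contact_force: [-0.1, -0.2, 0.2]
gripper_width: 0.0854
grasp_force: 0.0
```

Run:
```python
from h import *
p2,o=look("w2",("rack_slot","adapter_foot","adapter","rack"))
p1=np.load("pics/w1.npz")["p"];S,T=P("side"),P("top")
o1=dict(rack_slot=[232.6,187.9],adapter_foot=[233.8,188.0],rack=[236.2,189.7],adapter=[236.5,187.7])
for n in o1: print(n,tri(p1,o1[n],p2,o[n][0]["uv"]).round(4))
m=r.silhouettes("rack","wrist")[0]["mask"];print(cv2.boundingRect(m.astype(np.uint8)))
im=cv2.imread("pics/w2.png");x,y,w,h=cv2.boundingRect(m.astype(np.uint8))
x0,y0=x-20,y-20;c=im[y0:y+h+20,x0:x+w+20];f=min(800/c.shape[1],600/c.shape[0]);f=3;print(x0,y0,f)
cv2.imwrite("pics/w2c.png",cv2.resize(c,None,fx=f,fy=f,interpolation=cv2.INTER_CUBIC)[:600,:800])
```

```text
rack_slot []
adapter_foot []
adapter [([295.3, 210.4], 0.93)]
rack [([306.0, 186.7], 0.95), ([294.4, 210.7], 0.4)]Traceback (most recent call last):
  File "<stdin>", line 5, in <module>
IndexError: list index out of range
```

Run:
```python
from h import *
m=r.silhouettes("rack","wrist")[0]["mask"];x,y,w,h=cv2.boundingRect(m.astype(np.uint8))
im=cv2.imread("pics/w2.png");x0,y0=x-20,y-20;c=im[y0:y+h+20,x0:x+w+20];f=3;print(x,y,w,h,x0,y0)
cv2.imwrite("pics/w2c.png",cv2.resize(c,None,fx=f,fy=f,interpolation=cv2.INTER_CUBIC)[:600,:800])
```

```text
257 118 93 164 237 98
```

View pics/w2c.png

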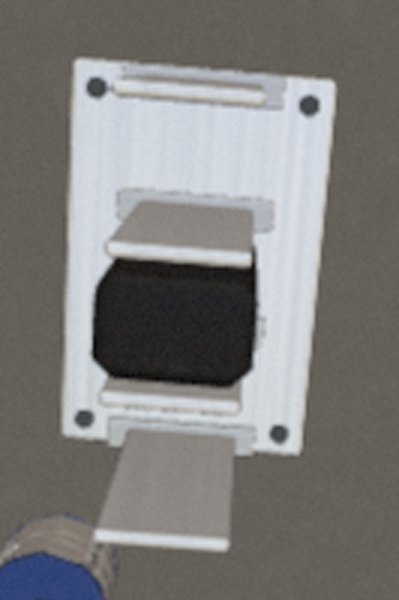

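The crop shows the plate corners at full-picture pixels (261.7,117.3), (349,124.7), (337,249.3) and (257,243.3). The adapter's black top spans columns 269 to 322 around row 201.

Run:
```python
from h import *
p=np.load("pics/w2.npz")["p"];p1=np.load("pics/w1.npz")["p"]
c=[onz(p,u,.01) for u in([261.7,117.3],[349,124.7],[337,249.3],[257,243.3])]
print("sides",[round(np.linalg.norm(c[i]-c[(i+1)%4]),4) for i in range(4)])
q=np.mean(c,0);e=(c[0]-c[1])+(c[3]-c[2]);a=np.arctan2(e[1],e[0]);print("centre",q.round(4),"x yaw",a,np.arctan2(*( (c[3]-c[0])+(c[2]-c[1]))[1::-1])-np.pi/2)
b=[onz(p1,u,.01) for u in([194,119],[278,125],[273,249])];print("view1 centre",((b[0]+b[2])/2).round(4))
for a_,b_ in (([194,119],[261.7,117.3]),([278,125],[349,124.7]),([273,249],[337,249.3])): print(tri(p1,a_,p,b_).round(4))
l,rr=onz(p,[268.7,201],.12),onz(p,[322,201.5],.12);print("adapter top",l,rr,np.linalg.norm(l-rr),(l+rr)/2)
print("top",onz(p,[295,226],.125)) # lower edge of adapter top
x=np.array([np.cos(a),np.sin(a)]);y=np.array([-x[1],x[0]])
for v in((l+rr)/2,onz(p,[295,226],.125)): d=(v-q)[:2];print("in rack frame",d@x,d@y)
print(rel([*q[:2],.20],a))
```

```text
sides [np.float64(0.0978), np.float64(0.148), np.float64(0.0991), np.float64(0.1482)]
centre [0.4387 0.3147 0.01  ] x yaw -0.5765627830231326 -0.5792088656013361
view1 centre [0.4366 0.3157 0.01  ]
[ 0.4426  0.2246 -0.0156]
[0.3571 0.2794 0.0091]
[0.4372 0.4027 0.0117]
adapter top [0.45676168 0.29839141 0.12      ] [0.41471868 0.3217032  0.12      ] 0.04807341656984862 [0.43574018 0.31004731 0.12      ]
top [0.44650617 0.32895577 0.125     ]
in rack frame 7.962162647644211e-05 -0.005468408640243109
in rack frame -0.0012026726913123408 0.016252364450383222
[array([ 0.036, -0.237,  0.98 ]), [[-0.0, -0.0, -1.949], [-0.0, 0.0, 0.051]]]
```

The measured plate is 98 x 148 mm, so the rack pose holds. I'll align over it and go down, with the TCP at a height of about 0.07.

Emit:
jog_arm(moves=[[[1, 0.04, -0.24, 0.4, 0, 0, 0.051], [1, 0.04, -0.24, 0.9, 0, 0, 0.051], [1, 0.04, -0.24, 0.9, 0, 0, 0.051], [1, 0.04, -0.24, 0.9, 0, 0, 0.051]]])

```text
clock: 4.3
eef_pos: [0.4399, 0.3144, 0.2097]
orientation: [-1.497, 2.759, -0.0]
contact_force: [0.6, 0.4, 0.2]
gripper_width: 0.085
grasp_force: 0.0
```

Run:
```python
from h import *
print(rel([.4385,.315,.07],-.578))
look("w3",("adapter","rack"))
m=r.silhouettes("adapter","wrist")
for d in m[:2]: print(d["bbox"],d["score"])
p=P("wrist");q=np.array([.4385,.315]);x=np.array([np.cos(-.578),np.sin(-.578)]);y=np.array([-x[1],x[0]])
im=cv2.imread("pics/w3.png")
for z,sx,sy,c in((.01,.05,.075,(0,0,255)),(.125,.025,.0165,(0,255,0))):
    pts=np.array([proj(p,np.append(q+i*sx*x+j*sy*y,z)) for i,j in((1,1),(1,-1),(-1,-1),(-1,1))]);print(pts.round(0).tolist())
    cv2.polylines(im,[np.int32(pts.round())],True,c,1)
cv2.imwrite("pics/w3o.png",im)
```

```text
[array([0.005, 0.017, 1.397]), [[-0.002, -0.001, -1.999], [-0.001, 0.001, 0.001]]]
adapter [([320.9, 237.4], 0.97)]
rack [([323.1, 205.6], 0.79)]
[285.8, 211.0, 359.6, 263.9] 0.92
[406.4, 5.6, 475.0, 79.8] 0.38
[[275.0, 276.0], [269.0, 123.0], [380.0, 123.0], [372.0, 277.0]]
[[288.0, 263.0], [287.0, 217.0], [362.0, 217.0], [361.0, 264.0]]
```

View pics/w3o.png

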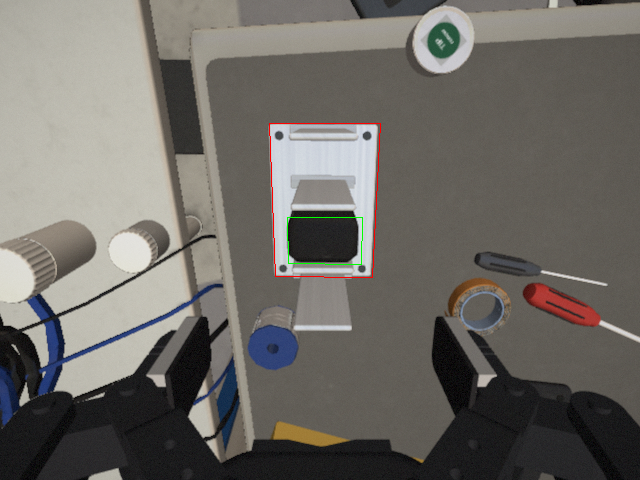

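The projected outlines of the plate (269–380, 123–277) and the adapter's top (287–362, 217–264) lie on the real edges within 1–2 px. I'll go down.

Emit:
jog_arm(moves=[[[1, 0, 0.01, 0.4, 0, 0, 0], [1, 0, 0.01, 0.8, 0, 0, 0], [1, 0, 0.01, 0.9, 0, 0, 0], [1, 0, 0.01, 0.9, 0, 0, 0]]])

```text
clock: 5.0
eef_pos: [0.4388, 0.3145, 0.1185]
orientation: [-1.497, 2.761, -0.0]
contact_force: [-0.4, -0.2, -0.4]
gripper_width: 0.0856
grasp_force: 0.0
```

Emit:
jog_arm(moves=[[[1, 0, 0, 0.25, 0, 0, 0], [1, 0, 0, 0.5, 0, 0, 0], [1, 0, 0, 0.5, 0, 0, 0], [-1, 0, 0, 0.5, 0, 0, 0], [-1, 0, 0, 0.5, 0, 0, 0]]], squeeze=40)

```text
clock: 5.62
eef_pos: [0.4396, 0.3148, 0.0695]
orientation: [-1.496, 2.759, -0.0]
contact_force: [-0.4, 0.3, -0.9]
gripper_width: 0.0517
grasp_force: 0.0
```

Emit:
jog_arm(moves=[[[-1, 0, 0, 0, 0, 0, 0], [-1, 0, 0, 0, 0, 0, 0], [-1, 0, 0, 0, 0, 0, 0]]])

```text
clock: 6.0
eef_pos: [0.4396, 0.3149, 0.0696]
orientation: [-1.496, 2.759, -0.0]
contact_force: [-1.7, 0.3, 6.0]
gripper_width: 0.0495
grasp_force: 43.0
```

Emit:
jog_arm(moves=[[[-1, 0, 0, -0.2, 0, 0, 0], [-1, 0, 0, -0.5, 0, 0, 0], [-1, 0, 0, -0.8, 0, 0, 0], [-1, 0, 0, -1, 0, 0, 0], [-1, 0, 0, -1, 0, 0, 0]]])

```text
clock: 6.62
eef_pos: [0.4395, 0.3147, 0.1697]
orientation: [-1.495, 2.758, -0.001]
contact_force: [0.0, 0.0, -2.6]
gripper_width: 0.0491
grasp_force: 42.4
```

Emit:
jog_arm(moves=[[[-1, 0, 0, -0.2, 0, 0, 0], [-1, 0, 0, -0.4, 0, 0, 0], [-1, 0, 0, -0.4, 0, 0, 0]]])

```text
clock: 7.0
eef_pos: [0.4389, 0.3144, 0.2081]
orientation: [-1.497, 2.76, -0.0]
contact_force: [0.4, -0.7, -3.0]
gripper_width: 0.0495
grasp_force: 42.4
```

Run:
```python
from h import *
p=np.load("pics/w3.npz")["p"]
q=np.array([.4385,.315]);x=np.array([np.cos(-.578),np.sin(-.578)]);y=np.array([-x[1],x[0]])
for n,u in dict(tape=[478,305],tip=[606,284],handle=[478,260],tin=[443,75],free=[450,190]).items():
    w=onz(p,u,0);d=w[:2]-q;print(n,w.round(3),(d@x).round(3),(d@y).round(3))
t=q-.14*x-.01*y;print(t,rel([*t,.2],-.578),r.state()["eef_pos"])
```

```text
tape [0.36 0.5  0.  ] -0.167 0.112
tip [0.236 0.551 0.   ] -0.299 0.087
handle [0.338 0.453 0.   ] -0.16 0.061
tin [0.287 0.276 0.   ] -0.106 -0.116
free [0.329 0.372 0.   ] -0.123 -0.012
[0.31577852 0.38311342] [array([0.096, 1.406, 0.08 ]), [[-0.001, -0.001, -2.0], [-0.001, 0.001, 0.0]]] [0.43886338 0.31442765 0.20809124]
```

Emit:
jog_arm(moves=[[[-1, 0.05, 0.2, 0, 0, 0, 0], [-1, 0.1, 0.5, 0, 0, 0, 0], [-1, 0.1, 0.8, 0, 0, 0, 0], [-1, 0.1, 1, 0, 0, 0, 0], [-1, 0.1, 1, 0, 0, 0, 0]]])

```text
clock: 7.62
eef_pos: [0.3472, 0.3609, 0.2072]
orientation: [1.5, -2.759, -0.0]
contact_force: [0.6, 0.3, -1.8]
gripper_width: 0.0493
grasp_force: 42.4
```

Emit:
jog_arm(moves=[[[-1, 0, 0.2, 0.2, 0, 0, 0], [-1, 0, 0.4, 0.5, 0, 0, 0], [-1, 0, 0.4, 0.8, 0, 0, 0], [-1, 0, 0.4, 1, 0, 0, 0], [-1, 0, 0.4, 1, 0, 0, 0]]])

```text
clock: 8.25
eef_pos: [0.315, 0.3811, 0.1061]
orientation: [1.495, -2.759, 0.002]
contact_force: [0.3, -0.9, -1.6]
gripper_width: 0.0495
grasp_force: 42.4
```

Emit:
jog_arm(moves=[[[-1, 0, 0, 0.2, 0, 0, 0], [-1, 0, 0, 0.4, 0, 0, 0], [-1, 0, 0, 0.43, 0, 0, 0], [-1, 0, 0, 0.45, 0, 0, 0], [-1, 0, 0, 0.45, 0, 0, 0]]])

```text
clock: 8.88
eef_pos: [0.3163, 0.3827, 0.0637]
orientation: [-1.496, 2.761, 0.0]
contact_force: [1.0, -0.4, -2.2]
gripper_width: 0.0494
grasp_force: 42.4
```

Emit:
jog_arm(moves=[[[-1, 0, 0, 0.02, 0, 0, 0], [-1, 0, 0, 0.03, 0, 0, 0], [-1, 0, 0, 0.035, 0, 0, 0], [-1, 0, 0, 0.035, 0, 0, 0]]])

```text
clock: 9.38
eef_pos: [0.3157, 0.3823, 0.0597]
orientation: [-1.497, 2.762, 0.0]
contact_force: [-1.2, -0.4, 3.1]
gripper_width: 0.0495
grasp_force: 43.0
```

Contact shows as about +5 N against the carried weight. I'll release, rise and turn 90°.

Emit:
jog_arm(moves=[[[0.2, 0, 0, 0, 0, 0, 0], [1, 0, 0, 0, 0, 0, 0], [1, 0, 0, 0, 0, 0, 0], [1, 0, 0, 0, 0, 0, 0], [1, 0, 0, 0, 0, 0, 0]]])

```text
clock: 10.0
eef_pos: [0.3157, 0.3823, 0.0593]
orientation: [-1.497, 2.762, -0.0]
contact_force: [-0.5, -0.3, 0.2]
gripper_width: 0.0856
grasp_force: 0.0
```

Emit:
jog_arm(moves=[[[1, 0, 0, -0.3, 0, 0, 0], [1, 0, 0, -0.7, 0, 0, 0], [1, 0, 0, -1, 0, 0, 0], [1, 0, 0, -1, 0, 0, 0]]])

```text
clock: 10.5
eef_pos: [0.317, 0.3834, 0.1617]
orientation: [-1.495, 2.757, 0.001]
contact_force: [0.4, 0.3, -0.0]
gripper_width: 0.0855
grasp_force: 0.0
```

Run:
```python
from h import *
s=r.state();print(s["eef_pos"],s["qpos"].round(2))
look("w4",("adapter_foot","adapter"))
d=r.silhouettes("adapter","wrist")[0];m=d["mask"].astype(np.uint8);print(d["bbox"],d["score"])
p=P("wrist");q=np.array([.316,.3825]);x=np.array([np.cos(-.578),np.sin(-.578)]);y=np.array([-x[1],x[0]])
im=cv2.imread("pics/w4.png")
for z,c in((.115,(0,255,0)),(0,(0,0,255))):
    pts=np.array([proj(p,np.append(q+i*.025*x+j*.0165*y,z)) for i,j in((1,1),(1,-1),(-1,-1),(-1,1))]);print(pts.round(0).tolist())
    cv2.polylines(im,[np.int32(pts.round())],True,c,1)
cv2.imwrite("pics/w4o.png",im)
```

```text
[0.3170443  0.38341396 0.16174993] [ 0.66  0.2   1.73  0.    1.21 -1.91]
adapter_foot [([323.2, 213.4], 0.88), ([159.4, 226.6], 0.47)]
adapter [([319.7, 249.6], 0.65)]
[280.3, 194.8, 364.5, 282.5] 0.77
[[279.0, 292.0], [277.0, 239.0], [365.0, 239.0], [363.0, 292.0]]
[[292.0, 236.0], [291.0, 199.0], [350.0, 199.0], [349.0, 236.0]]
```

View pics/w4o.png

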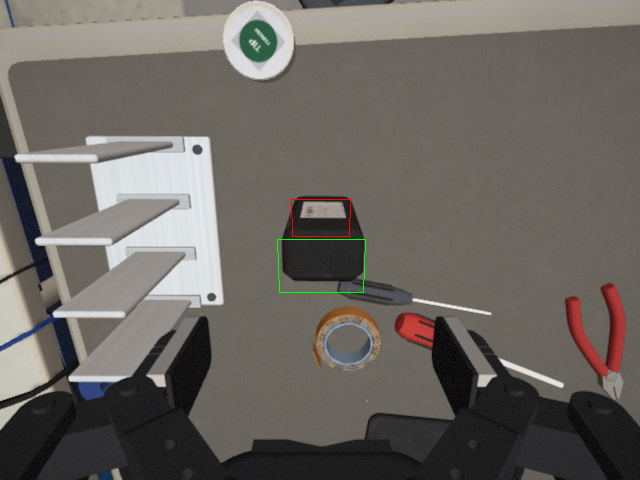

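The adapter stands upright on bare table, its top's near edge at row 281 and its foot at rows 196–213. It is a few mm off the tool's x centre. I'll turn 90° and look again.

Emit:
jog_arm(moves=[[[1, 0.02, 0, -0.1, 0, 0, 0.11], [1, 0.03, 0, -0.2, 0, 0, 0.22], [1, 0.03, 0, -0.2, 0, 0, 0.33], [1, 0.03, 0, -0.2, 0, 0, 0.44], [1, 0.03, 0, -0.2, 0, 0, 0.5]]])

```text
clock: 11.32
eef_pos: [0.3133, 0.3792, 0.1779]
orientation: [0.32, -3.123, 0.002]
contact_force: [-0.6, -0.2, 0.3]
gripper_width: 0.0852
grasp_force: 0.0
```

Emit:
jog_arm(moves=[[[1, 0, 0, 0, 0, 0, 0.11], [1, 0, 0, 0, 0, 0, 0.22], [1, 0, 0, 0, 0, 0, 0.33], [1, 0, 0, 0, 0, 0, 0.44], [1, 0, 0, 0, 0, 0, 0.5]]])

```text
clock: 11.95
eef_pos: [0.3133, 0.3792, 0.1778]
orientation: [-0.9, -3.008, 0.004]
contact_force: [-0.1, -0.5, -0.4]
gripper_width: 0.0856
grasp_force: 0.0
```

Emit:
jog_arm(moves=[[[1, 0, 0, 0, 0, 0, 0], [1, 0, 0, 0, 0, 0, 0]]])

```text
clock: 12.2
eef_pos: [0.3137, 0.3795, 0.1786]
orientation: [-0.891, -3.012, 0.002]
contact_force: [0.2, 0.5, -0.5]
gripper_width: 0.0855
grasp_force: 0.0
```

Run:
```python
from h import *
s=r.state();print(s["eef_pos"],s["qpos"].round(2))
look("w5",("adapter_foot","adapter"))
d=r.silhouettes("adapter","wrist")[0];m=d["mask"].astype(np.uint8);print(d["bbox"],d["score"])
c=max(cv2.findContours(m,cv2.RETR_EXTERNAL,cv2.CHAIN_APPROX_NONE)[0],key=len)
p=P("wrist");x=np.array([np.cos(-.578),np.sin(-.578)]);y=np.array([-x[1],x[0]])
q=np.array([.3144,.380]);pts=np.array([proj(p,np.append(q+i*.025*x+j*.0165*y,z)) for z in (0,.115) for i,j in((1,1),(1,-1),(-1,-1),(-1,1))])
print(pts.round(0).tolist());hu=cv2.convexHull(np.float32(pts))[:,0]
# fit translation (and yaw) so that the projected block's mask matches
from scipy.optimize import minimize
def f(v,show=False):
    a=-.578+v[2];x=np.array([np.cos(a),np.sin(a)]);y=np.array([-x[1],x[0]]);k=q+v[:2]
    P8=np.array([proj(p,np.append(k+i*.025*x+j*.0165*y,z)) for z in (0,.115) for i,j in((1,1),(1,-1),(-1,-1),(-1,1))])
    M=np.zeros((1920,2560),np.uint8);cv2.fillConvexPoly(M,np.int32(np.round(cv2.convexHull(np.float32(P8*4))[:,0])),1)
    big=cv2.resize(m,(2560,1920),interpolation=cv2.INTER_NEAREST);return 1-(M&big).sum()/(M|big).sum()
res=minimize(f,[0,0,0],method="Nelder-Mead",options=dict(initial_simplex=[[0,0,0],[.004,0,0],[0,.004,0],[0,0,.06]],xatol=1e-4,fatol=1e-4,maxfev=120))
print(res.x,res.fun,q+res.x[:2]);t=q+res.x[:2]
print(rel([*t,.055],-.578+np.pi/2))
```

```text
[0.31368713 0.37947708 0.17857398] [ 0.65  0.18  1.71 -0.    1.25 -0.34]
adapter_foot []
adapter [([347.3, 225.2], 0.97)]
[305.0, 183.7, 354.7, 286.9] 0.87
[[340.0, 236.0], [305.0, 236.0], [304.0, 182.0], [341.0, 182.0], [348.0, 287.0], [297.0, 287.0], [296.0, 212.0], [350.0, 212.0]]
[ 0.00100687  0.00486834 -0.03843415] 0.15289460081763073 [0.31540687 0.38486834]
[array([0.016, 0.051, 1.242]), [[-0.0, -0.0, 0.001], [0.0, -0.0, -1.999]]]
```

Run:
```python
from h import *
im=cv2.imread("pics/w5.png");cv2.imwrite("pics/w5c.png",cv2.resize(im[150:320,200:450],None,fx=3,fy=3,interpolation=cv2.INTER_CUBIC))
```

```text
(no output)
```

View pics/w5c.png

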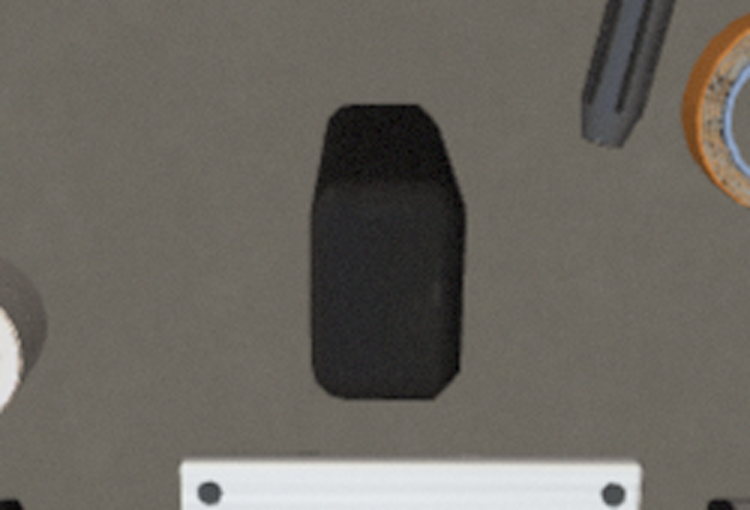

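The crop shows the adapter upright and square, its top spanning full-picture columns 304–354. That is about 5 mm to the tool's +y, so I correct by +0.048 and go down.

Emit:
jog_arm(moves=[[[1, 0, 0.048, 0, 0, 0, 0], [1, 0, 0.048, 0.3, 0, 0, 0], [1, 0, 0.048, 0.7, 0, 0, 0], [1, 0, 0.048, 1, 0, 0, 0], [1, 0, 0.048, 1, 0, 0, 0]]])

```text
clock: 13.02
eef_pos: [0.3152, 0.3827, 0.0774]
orientation: [-0.893, -3.009, 0.006]
contact_force: [-0.4, 0.0, -0.1]
gripper_width: 0.0857
grasp_force: 0.0
```

Emit:
jog_arm(moves=[[[1, 0, 0, 0.16, 0, 0, 0], [1, 0, 0, 0.16, 0, 0, 0], [0.1, 0, 0, 0.16, 0, 0, 0], [0, 0, 0, 0.16, 0, 0, 0], [-0.1, 0, 0, 0.16, 0, 0, 0]]], squeeze=30)

```text
clock: 13.65
eef_pos: [0.3169, 0.384, 0.0639]
orientation: [0.894, 3.011, 0.001]
contact_force: [0.5, 0.5, -0.8]
gripper_width: 0.0388
grasp_force: 0.0
```

Emit:
jog_arm(moves=[[[-0.2, 0, 0, 0, 0, 0, 0], [-0.5, 0, 0, 0, 0, 0, 0], [-1, 0, 0, 0, 0, 0, 0], [-1, 0, 0, 0, 0, 0, 0], [-1, 0, 0, 0, 0, 0, 0]]], squeeze=40)

```text
clock: 14.28
eef_pos: [0.3167, 0.3837, 0.0637]
orientation: [0.894, 3.011, 0.0]
contact_force: [-0.6, -2.1, 5.3]
gripper_width: 0.032
grasp_force: 40.6
```

Emit:
jog_arm(moves=[[[-1, 0, 0, -0.2, 0, 0, 0], [-1, 0, 0, -0.5, 0, 0, 0], [-1, 0, 0, -0.8, 0, 0, 0], [-1, 0, 0, -1, 0, 0, 0], [-1, 0, 0, -1, 0, 0, 0]]])

```text
clock: 14.9
eef_pos: [0.3173, 0.3844, 0.1642]
orientation: [0.894, 3.01, 0.004]
contact_force: [-0.4, -0.0, -1.9]
gripper_width: 0.0325
grasp_force: 40.5
```

Run:
```python
from h import *
p=P("wrist");im=r.snapshot("wrist");cv2.imwrite("pics/w6.png",im[:,:,::-1]);print(r.state())
print([(d["bbox"],d["score"]) for d in r.silhouettes("adapter","wrist")[:1]])
print(rel([.45,.2,.22],1.0))
S,T=P("side"),P("top")
```

```text
{'clock': 14.95, 'qpos': array([ 6.56405263e-01,  2.00765087e-01,  1.72556442e+00,  8.83233130e-05,
        1.21494726e+00, -3.37184640e-01]), 'qd': array([-5.57472126e-05,  1.90074202e-02,  2.88460392e-02, -1.42480998e-03,
       -4.73309859e-04,  1.69542473e-03]), 'joint_efforts': array([ 2.63482786e-02, -4.17169940e+01, -2.92309624e+01,  5.17714841e-03,
        1.81248947e-02, -7.85127236e-05]), 'eef_pos': array([0.31657417, 0.38378108, 0.16297943]), 'orientation': array([8.94152367e-01, 3.01153695e+00, 4.78331558e-04]), 'contact_force': array([-0.31091134, -0.09601354, -1.7009928 ]), 'moment': array([-0.03724028, -0.0241658 , -0.01804524]), 'grasp_force': 40.5389803647995, 'gripper_width': 0.03249350898347379}
[([275.8, 213.1, 367.9, 409.3], 0.62)]
[array([-2.123, -0.807, -0.578]), [[-0.001, -0.0, -0.004], [-0.001, 0.001, 1.996]]]
```

Gripped at 32.5 mm and lifted straight. I'll carry it high toward the tester.

Emit:
jog_arm(moves=[[[-1, 0, 0, -0.3, 0, 0, 0], [-1, 0, 0, -0.6, 0, 0, 0], [-1, -0.3, -0.1, -0.8, 0, 0, 0], [-1, -0.6, -0.4, -0.8, 0, 0, 0], [-1, -0.9, -0.7, -0.8, 0, 0, 0]]])

```text
clock: 15.62
eef_pos: [0.3534, 0.2747, 0.2418]
orientation: [-0.893, -3.01, 0.003]
contact_force: [1.4, -1.0, -2.5]
gripper_width: 0.0325
grasp_force: 40.7
```

Emit:
jog_arm(moves=[[[-1, -0.3, -0.4, 0, 0, 0, 0], [-1, -0.6, -0.8, 0, 0, 0, 0], [-1, -0.8, -1, 0, 0, 0, 0], [-1, -0.8, -1, 0, 0, 0, 0], [-1, -0.8, -1, 0, 0, 0, 0]]])

```text
clock: 16.25
eef_pos: [0.3658, 0.1489, 0.2424]
orientation: [-0.894, -3.01, 0.0]
contact_force: [0.6, -0.4, -1.9]
gripper_width: 0.0324
grasp_force: 40.8
```

Run:
```python
from h import *
print(r.state()["eef_pos"])
look("w7",("bay","start_top","reset_top","station"))
p=P("wrist");print(np.array([proj(p,v) for v in([.51,-.033,.012],[.42,-.134,.05])]))
print(rel([.45,.0,.24],1.0))
```

```text
[0.36579246 0.14885839 0.24240706]
bay []
start_top [([121.4, 390.3], 0.84)]
reset_top [([135.4, 437.3], 0.46)]
station [([211.5, 372.4], 0.68)]
[[260.29826969 376.63713196]
 [133.46379417 382.70315439]]
[array([-1.517, -0.795,  0.031]), [[-0.0, -0.0, -0.003], [-0.0, 0.0, 1.997]]]
```

Emit:
jog_arm(moves=[[[-1, -0.3, 0, 0, 0, 0, 0], [-1, -0.7, 0, 0, 0, 0, 0], [-1, -1, 0, 0, 0, 0, 0], [-1, -1, 0, 0, 0, 0, 0]]])

```text
clock: 17.0
eef_pos: [0.4515, 0.0934, 0.2429]
orientation: [-0.896, -3.011, 0.0]
contact_force: [-0.3, -0.0, -2.9]
gripper_width: 0.0324
grasp_force: 40.9
```

Emit:
jog_arm(moves=[[[-1, -0.3, 0.1, 0, 0, 0, 0], [-1, -0.6, 0.2, 0, 0, 0, 0], [-1, -0.6, 0.2, 0, 0, 0, 0], [-1, -0.6, 0.2, 0, 0, 0, 0]]])

```text
clock: 17.5
eef_pos: [0.5102, 0.0788, 0.2429]
orientation: [-0.892, -3.01, 0.0]
contact_force: [1.2, 0.3, -2.8]
gripper_width: 0.0323
grasp_force: 40.9
```

Run:
```python
from h import *
print(r.state()["eef_pos"])
look("w8",("bay","start_top","reset_top","station"))
```

```text
[0.51015165 0.07883739 0.24294986]
bay [([232.8, 247.3], 0.83)]
start_top [([73.0, 246.7], 0.78), ([180.8, 248.4], 0.64)]
reset_top [([93.4, 312.0], 0.72)]
station [([181.6, 248.9], 0.68)]
```

View pics/w8.png

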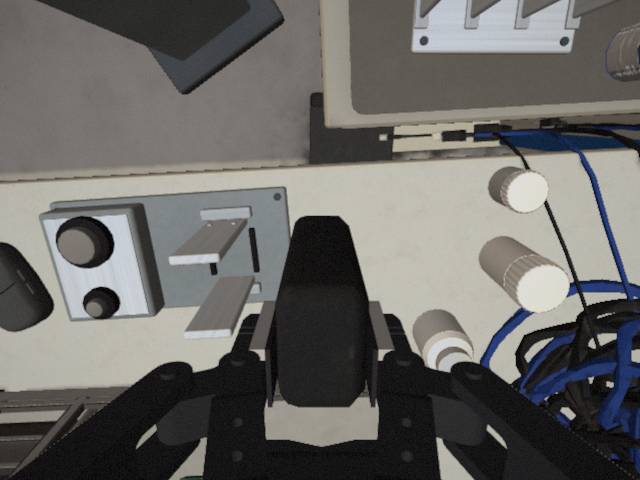

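The view shows the tester with the large button at (80,243) and the small one at (98,302). The guide tops' edges are at about (170–215,262) and (187–228,335), the lips at (213,265) and (255,250). I'll fit its pose over all the views.

Run:
```python
from h import *
from scipy.optimize import least_squares
S,T=P("side"),P("top");W=np.load("pics/w8.npz")["p"];W7=np.load("pics/w7.npz")["p"]
obs=dict(bay=[(S,[368.1,267.5]),(T,[361.4,257.4]),(W,[232.8,247.3])],start=[(S,[394.7,301.6]),(T,[403.3,294.3]),(W,[73,246.7]),(W7,[121.4,390.3])],reset=[(S,[419.2,289.2]),(T,[420.2,272.4]),(W,[93.4,312]),(W7,[135.4,437.3])],station=[(S,[382.2,290.2]),(T,[381.3,272.7]),(W,[181.6,248.9]),(W7,[211.5,372.4])])
X={}
for n,o in obs.items():
    f=lambda x:np.concatenate([proj(p,x)-u for p,u in o]);q=least_squares(f,[.47,-.08,.02],loss="soft_l1");X[n]=q.x;print(n,q.x.round(4),q.fun.round(1))
print("yaw",np.arctan2(*(X["reset"]-X["start"])[1::-1]),np.arctan2(*(X["bay"]-X["station"])[1::-1])-np.pi/2,np.linalg.norm((X["bay"]-X["station"])[:2]),np.linalg.norm((X["bay"]-X["start"])[:2]))
b=onz(W,[232.8,247.3],.012);print("bay from wrist at z.012",b)
c=onz(W,[287,187],.012);print("corner",c)
# overlay
a=-.555;x=np.array([np.cos(a),np.sin(a)]);y=np.array([-x[1],x[0]]);b=b[:2]
im=cv2.imread("pics/w8.png");x0,y0,x1,y1=20,170,300,360;f=2.8;im=cv2.resize(im[y0:y1,x0:x1],None,fx=f,fy=f,interpolation=cv2.INTER_CUBIC)
def box(cx,cy,hx,hy,z,col):
    pts=np.array([proj(W,np.append(b+(cx+i*hx)*x+(cy+j*hy)*y,z)) for i,j in((1,1),(1,-1),(-1,-1),(-1,1))]);cv2.polylines(im,[np.int32(((pts-[x0,y0])*f).round())],True,col,1)
for s in(-1,1): box(s*.033,0,.004,.02,.130,(0,0,255));box(s*.033,0,.004,.02,.012,(0,255,255));
box(0,0,.029,.0205,.018,(0,255,0))
cv2.imwrite("pics/w8o.png",im)
```

```text
bay [ 0.5039 -0.0326  0.0093] [-2.9  0.2  0.7  1.1  0.2  0.7]
start [ 0.4133 -0.135   0.0671] [-0.3 -0.5  0.5  2.3  0.2  0.4 -0.1 -0.3]
reset [ 0.4728 -0.1699  0.0618] [ 6.5 -0.5  0.1  1.2 -0.2 -1.3  0.8  0.5]
station [ 0.4753 -0.0847  0.0023] [-0.5 -0.4  0.5  0.1 -0.2  0.7  0.1 -0.8]
yaw -0.5304769432961778 -0.5034822174362199 0.05940660124728372 0.13671012742050576
bay from wrist at z.012 [ 0.50274314 -0.03132012  0.012     ]
corner [0.48069698 0.0551561  0.012     ]
```

View pics/w8o.png

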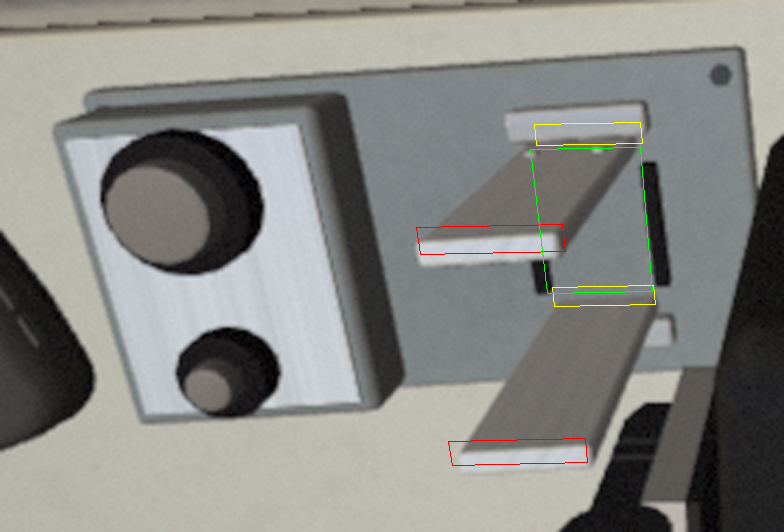

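Run:
```python
from h import *
from scipy.optimize import least_squares
W=np.load("pics/w8.npz")["p"];g=lambda u:np.array(u)/2.8+[20,170]
c1,c2=onz(W,g([743,47]),.012),onz(W,g([85,94]),.012);d=c1-c2;print("base edge",np.linalg.norm(d),"yaw",np.arctan2(d[1],d[0])-np.pi/2)
pts=[((-.029,.02,.13),[560,257]),((-.029,-.02,.13),[418,265]),((.037,.02,.13),[590,467]),((.037,-.02,.13),[463,473]),((-.065,'t',.012),[743,47]),((-.065,'b',.012),[85,94])]
def f(v):
    a=v[2];x=np.array([np.cos(a),np.sin(a)]);y=np.array([-x[1],x[0]]);o=[]
    for (px,py,z),u in pts:
        py={'t':.125-v[3],'b':-.125-v[3]}.get(py,py)
        o.append(proj(W,np.append(v[:2]+px*x+py*y,z))-g(u))
    return np.concatenate(o)
q=least_squares(f,[.503,-.032,-.55,.06],loss="soft_l1");print(q.x.round(4),q.fun.round(1))
v=q.x;x=np.array([np.cos(v[2]),np.sin(v[2])]);y=np.array([-x[1],x[0]])
for n,u in(("start",[157,214]),("reset",[208,388])):
    for z in(.055,.06,.065): w=onz(W,g(u),z)[:2]-v[:2];print(n,z,(w@x).round(4),(w@y).round(4),onz(W,g(u),z))
print("corner inside lips strips", [ ((onz(W,g(u),.018)[:2]-v[:2])@y).round(4) for u in([643,165],[657,285],[548,292],[537,262])])
s=r.state();Q=R.from_rotvec(s["orientation"]);print("tool y yaw",np.arctan2(*Q.as_matrix()[1::-1,1])-np.pi/2)
print(rel([*v[:2],.243],v[2]+np.pi/2))
```

```text
base edge 0.246901291650709 yaw -0.5041373637912445
[ 0.5051 -0.0325 -0.5011  0.0601] [ 0.2 -0.  -0.4  0.7  1.9 -0.2 -0.8  0.8  1.2 -1.2 -1.7 -0.2]
start 0.055 -0.0283 -0.1395 [ 0.41323284 -0.141262    0.055     ]
start 0.06 -0.0297 -0.136 [ 0.41366372 -0.13754304  0.06      ]
start 0.065 -0.0312 -0.1326 [ 0.4140946  -0.13382408  0.065     ]
reset 0.055 0.0386 -0.139 [ 0.47220037 -0.17303182  0.055     ]
reset 0.06 0.0363 -0.1356 [ 0.47179754 -0.16886369  0.06      ]
reset 0.065 0.0339 -0.1321 [ 0.4713947  -0.16469555  0.065     ]
corner inside lips strips [np.float64(0.0221), np.float64(0.0212), np.float64(-0.0216), np.float64(-0.0239)]
tool y yaw -0.5766591564229927
[array([-0.558, -0.96 ,  0.006]), [[0.0, 0.0, -0.048], [0.0, -0.0, 1.952]]]
```

The fit is good: the bay is at (0.505,-0.0325), yaw -0.502, bay to tester centre 60 mm, and the base edge measures 247 mm. I'll align over the nest.

Emit:
jog_arm(moves=[[[-1, -0.2, -0.3, 0, 0, 0, 0], [-1, -0.4, -0.6, 0, 0, 0, -0.048], [-1, -0.558, -0.96, 0, 0, 0, -0.048], [-1, -0.558, -0.96, 0, 0, 0, -0.048], [-1, -0.558, -0.96, 0, 0, 0, -0.048]]])

```text
clock: 18.38
eef_pos: [0.5055, -0.0325, 0.2435]
orientation: [0.781, 3.043, 0.001]
contact_force: [-1.0, -0.1, -2.1]
gripper_width: 0.0321
grasp_force: 41.3
```

Run:
```python
from h import *
print(r.state()["eef_pos"],rel([.5051,-.0325,.14],-.502+np.pi/2))
print(look("w9",("start_top","reset_top","adapter_foot"))[1].keys())
for c in("side","top"):
    im=r.snapshot(c);cv2.imwrite(f"pics/{c}9.png",im[:,:,::-1])
    for n in("bay","adapter_foot","adapter"): print(c,n,[(np.round(d["uv"],1).tolist(),round(d["score"],2)) for d in r.place_of(n,c)[:1]])
```

```text
[ 0.50550564 -0.03253286  0.24347482] [array([ 0.004, -0.002,  1.035]), [[0.0, -0.0, -0.0], [-0.0, -0.001, 2.0]]]
start_top [([167.2, 177.7], 0.7)]
reset_top [([177.7, 247.7], 0.87)]
adapter_foot []
dict_keys(['start_top', 'reset_top', 'adapter_foot'])
side bay [([363.3, 267.0], 0.93)]
side adapter_foot [([371.6, 203.3], 0.6)]
side adapter [([213.5, 185.9], 0.61)]
top bay [([362.7, 260.2], 0.94)]
top adapter_foot [([368.4, 245.3], 0.52)]
top adapter [([363.6, 231.7], 0.54)]
```

Run:
```python
from h import *
S,T=P("side"),P("top");print(tri(S,[363.3,267],T,[362.7,260.2]).round(4),onz(S,[363.3,267],.012),onz(T,[362.7,260.2],.012))
W8,W9=np.load("pics/w8.npz")["p"],np.load("pics/w9.npz")["p"]
print(tri(W8,[73,246.7],W9,[167.2,177.7]).round(4),tri(W8,[93.4,312],W9,[177.7,247.7]).round(4))
# guide plate tops predicted in w9 over image
im=cv2.imread("pics/w9.png");a=-.502;x=np.array([np.cos(a),np.sin(a)]);y=np.array([-x[1],x[0]]);b=np.array([.5051,-.0325])
for s in(-1,1):
  pts=np.array([proj(W9,np.append(b+(s*.033+i*.004)*x+j*.02*y,.13)) for i,j in((1,1),(1,-1),(-1,-1),(-1,1))]);print(pts.round(0).tolist());cv2.polylines(im,[np.int32(pts.round())],True,(0,0,255),1)
cv2.imwrite("pics/w9o.png",cv2.resize(im[130:330,130:400],None,fx=2.9,fy=2.9,interpolation=cv2.INTER_CUBIC))
```

```text
[ 0.4974 -0.0329  0.0181] [ 0.50129166 -0.02943711  0.012     ] [ 0.49937327 -0.03426174  0.012     ]
[ 0.4132 -0.1404  0.06  ] [ 0.4734 -0.1693  0.0634]
[[349.0, 190.0], [294.0, 190.0], [293.0, 179.0], [349.0, 179.0]]
[[347.0, 274.0], [295.0, 274.0], [295.0, 265.0], [347.0, 265.0]]
```

View pics/w9o.png

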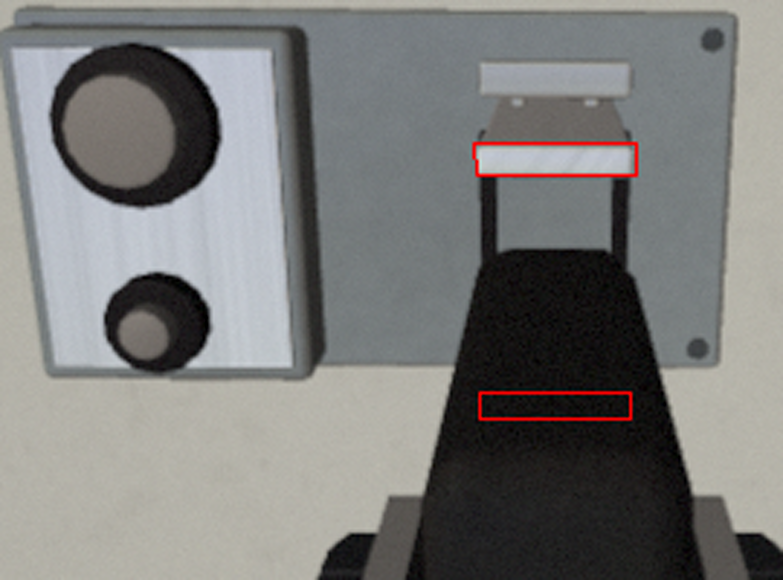

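The overlay fits the guide top at crop (475–635,143–175), and the adapter's foot is centred between the guides' columns. I'll check for bias along x from the foot's visible edge (picture row 216), then descend carefully.

Run:
```python
from h import *
W9=np.load("pics/w9.npz")["p"];a=-.502;x=np.array([np.cos(a),np.sin(a)]);y=np.array([-x[1],x[0]]);b=np.array([.5055,-.0325])
for dx in(-.003,0,.003):
    print(dx,proj(W9,np.append(b+(-.025+dx)*x,.1798)).round(1),proj(W9,np.append(b+(-.025+dx)*x-.0165*y,.1798)).round(1))
```

```text
-0.003 [321.3 207.2] [294.  207.2]
0 [321.3 212.1] [294.1 212. ]
0.003 [321.3 216.9] [294.2 216.8]
```

Emit:
jog_arm(moves=[[[-1, 0, 0, 0.2, 0, 0, 0], [-1, 0, 0, 0.4, 0, 0, 0], [-1, 0, 0, 0.45, 0, 0, 0], [-1, 0, 0, 0.45, 0, 0, 0]]])

```text
clock: 19.48
eef_pos: [0.5057, -0.033, 0.1984]
orientation: [-0.78, -3.043, -0.0]
contact_force: [-0.5, 0.4, -1.6]
gripper_width: 0.0323
grasp_force: 41.1
```

The 2.4 mm difference equals the rounded edge seen the same way in the earlier view, so the adapter is centred. Inserting it.

Emit:
jog_arm(moves=[[[-1, 0, 0, 0.05, 0, 0, 0], [-1, 0, 0, 0.1, 0, 0, 0], [-1, 0, 0, 0.15, 0, 0, 0], [-1, 0, 0, 0.2, 0, 0, 0]]])

```text
clock: 19.98
eef_pos: [0.5056, -0.0329, 0.178]
orientation: [-0.78, -3.043, -0.0]
contact_force: [0.1, -0.5, -2.2]
gripper_width: 0.0327
grasp_force: 41.2
```

Emit:
jog_arm(moves=[[[-1, 0, 0, 0.1, 0, 0, 0], [-1, 0, 0, 0.2, 0, 0, 0], [-1, 0, 0, 0.3, 0, 0, 0], [-1, 0, 0, 0.4, 0, 0, 0], [-1, 0, 0, 0.4, 0, 0, 0]]])

```text
clock: 20.6
eef_pos: [0.5049, -0.0327, 0.1372]
orientation: [-0.78, -3.041, -0.0]
contact_force: [-0.1, -0.3, -2.3]
gripper_width: 0.0322
grasp_force: 41.2
```

Emit:
jog_arm(moves=[[[-1, 0, 0, 0.15, 0, 0, 0], [-1, 0, 0, 0.3, 0, 0, 0], [-1, 0, 0, 0.4, 0, 0, 0], [-1, 0, 0, 0.5, 0, 0, 0], [-1, 0, 0, 0.5, 0, 0, 0]]])

```text
clock: 21.22
eef_pos: [0.505, -0.0327, 0.0873]
orientation: [-0.78, -3.041, -0.0]
contact_force: [-0.5, -0.3, -2.0]
gripper_width: 0.0322
grasp_force: 41.2
```

Emit:
jog_arm(moves=[[[-1, 0, 0, 0.03, 0, 0, 0], [-1, 0, 0, 0.06, 0, 0, 0], [-1, 0, 0, 0.09, 0, 0, 0], [-1, 0, 0, 0.1, 0, 0, 0], [-1, 0, 0, 0.1, 0, 0, 0]]])

```text
clock: 21.85
eef_pos: [0.5056, -0.0329, 0.0783]
orientation: [-0.78, -3.043, -0.0]
contact_force: [-0.3, -0.4, -2.1]
gripper_width: 0.0324
grasp_force: 41.2
```

Emit:
jog_arm(moves=[[[-1, 0, 0, 0.01, 0, 0, 0], [-1, 0, 0, 0.02, 0, 0, 0], [-1, 0, 0, 0.03, 0, 0, 0], [-1, 0, 0, 0.03, 0, 0, 0]]])

```text
clock: 22.35
eef_pos: [0.5058, -0.033, 0.0757]
orientation: [0.78, 3.043, -0.0]
contact_force: [-1.6, 0.6, 2.4]
gripper_width: 0.0322
grasp_force: 41.7
```

Contact came at exactly the floor height. Releasing and rising.

Emit:
jog_arm(moves=[[[0, 0, 0, 0, 0, 0, 0], [0.6, 0, 0, 0, 0, 0, 0], [0.6, 0, 0, 0, 0, 0, 0], [0.6, 0, 0, 0, 0, 0, 0], [0.6, 0, 0, 0, 0, 0, 0]]])

```text
clock: 22.98
eef_pos: [0.5056, -0.0329, 0.0753]
orientation: [-0.78, -3.043, 0.0]
contact_force: [-0.9, -0.5, -0.2]
gripper_width: 0.0685
grasp_force: 0.0
```

Emit:
jog_arm(moves=[[[0.6, 0, 0, -0.2, 0, 0, 0], [0.6, 0, 0, -0.5, 0, 0, 0], [0.6, 0, 0, -0.8, 0, 0, 0], [0.6, 0, 0, -1, 0, 0, 0], [0.6, 0, 0, -1, 0, 0, 0]]])

```text
clock: 23.6
eef_pos: [0.5068, -0.0332, 0.1768]
orientation: [0.779, 3.04, -0.0]
contact_force: [-0.1, -0.2, -1.0]
gripper_width: 0.0682
grasp_force: 0.0
```

Run:
```python
from h import *
print(r.state()["eef_pos"])
look("w10",("adapter","adapter_foot","start_top","reset_top"))
d=r.silhouettes("adapter","wrist")[0];print(d["bbox"],d["score"])
p=P("wrist");a=-.502;x=np.array([np.cos(a),np.sin(a)]);y=np.array([-x[1],x[0]]);b=np.array([.5051,-.0325])
for z in(.127,): print([proj(p,np.append(b+i*.025*x+j*.0165*y,z)).round(0).tolist() for i,j in((1,1),(1,-1),(-1,-1),(-1,1))])
ims=r.snapshot("side");print([(np.round(q["uv"],1),q["score"]) for n in("adapter","bay","adapter_foot") for q in r.place_of(n,"side")[:1]])
print(proj(P("side"),np.append(b,.012)),proj(P("side"),np.append(b+.0165*y,.0695)),proj(P("side"),np.append(b-.0165*y,.0695)))
for z in(.060,.0635): print(z,[onz(p,u["uv"],z) for u in r.place_of("start_top","wrist")[:1]])
```

```text
[ 0.50678319 -0.03323168  0.1767951 ]
adapter [([339.4, 230.1], 0.96), ([133.9, 187.2], 0.27)]
adapter_foot []
start_top [([134.4, 187.7], 0.87)]
reset_top [([143.7, 271.5], 0.76)]
[293.6, 207.9, 348.0, 293.3] 0.91
[[349.0, 299.0], [295.0, 299.0], [293.0, 219.0], [352.0, 219.0]]
[(array([362.9, 240.9]), 0.72), (array([364.2, 267.2]), 0.58), (array([372.2, 265.5]), 0.6)]
[365.54114711 266.38313846] [362.71122988 241.19489613] [372.1391564  251.85690158]
0.06 [array([ 0.41202469, -0.13737223,  0.06      ])]
0.0635 [array([ 0.41232097, -0.13558967,  0.0635    ])]
```

The adapter is seated: the side view puts its origin at (362.9,240.9) against a predicted (362.7,241.2). Now the button.

Run:
```python
from h import *
print(rel([.4135,-.1372,.12],-.502+np.pi/2))
```

```text
[array([ 0.306, -1.357,  0.551]), [[-0.0, -0.0, 0.0], [0.0, -0.0, -2.0]]]
```

Emit:
jog_arm(moves=[[[0, 0, -0.2, 0, 0, 0, 0], [-1, 0.15, -0.6, 0, 0, 0, 0], [-1, 0.3, -1, 0, 0, 0, 0], [-1, 0.3, -1, 0, 0, 0, 0]]], squeeze=20)

```text
clock: 24.7
eef_pos: [0.4297, -0.1073, 0.1754]
orientation: [-0.785, -3.042, 0.001]
contact_force: [0.4, 0.0, 0.4]
gripper_width: 0.0002
grasp_force: 0.0
```

Emit:
jog_arm(moves=[[[-1, 0, -0.2, 0, 0, 0, 0], [-1, 0, -0.35, 0.3, 0, 0, 0], [-1, 0, -0.35, 0.6, 0, 0, 0], [-1, 0, -0.35, 0.75, 0, 0, 0], [-1, 0, -0.35, 0.75, 0, 0, 0]]])

```text
clock: 25.32
eef_pos: [0.4143, -0.136, 0.0994]
orientation: [-0.779, -3.041, -0.002]
contact_force: [0.1, 0.9, -0.7]
gripper_width: -0.0002
grasp_force: 0.0
```

Run:
```python
from h import *
print(r.state()["eef_pos"],r.state()["gripper_width"],rel([.4135,-.1372,.065],-.502+np.pi/2))
r.snapshot("wrist");p=P("wrist")
for n in("start_top","reset_top"):
    for d in r.place_of(n,"wrist")[:1]: print(n,d["uv"],d["score"],onz(p,d["uv"],.06))
```

```text
[ 0.41432176 -0.13600469  0.09939841] -0.00017978206897401294 [array([ 0.001, -0.015,  0.344]), [[0.0, -0.001, 0.0], [0.002, 0.001, -2.0]]]
start_top [321.1, 268.7] 0.83 [ 0.41706801 -0.13810105  0.06      ]
```

Emit:
jog_arm(moves=[[[-1, 0, -0.01, 0.15, 0, 0, 0], [-1, 0, -0.01, 0.3, 0, 0, 0], [-1, 0, -0.01, 0.34, 0, 0, 0], [-1, 0, -0.01, 0.36, 0, 0, 0], [-1, 0, -0.01, 0.36, 0, 0, 0]]])

```text
clock: 26.1
eef_pos: [0.4144, -0.1379, 0.0648]
orientation: [0.78, 3.042, -0.001]
contact_force: [0.0, 0.7, 0.6]
gripper_width: -0.0002
grasp_force: 0.0
```

Emit:
jog_arm(moves=[[[-1, 0, 0, 0.02, 0, 0, 0], [-1, 0, 0, 0.04, 0, 0, 0], [-1, 0, 0, 0.04, 0, 0, 0]]])

```text
clock: 26.48
eef_pos: [0.4138, -0.1377, 0.0602]
orientation: [-0.78, -3.043, -0.0]
contact_force: [0.4, -0.2, 0.1]
gripper_width: 0.0001
grasp_force: 0.0
```

Emit:
jog_arm(moves=[[[-1, 0, 0, 0.015, 0, 0, 0], [-1, 0, 0, 0.03, 0, 0, 0], [-1, 0, 0, 0.03, 0, 0, 0]]])

```text
clock: 26.85
eef_pos: [0.4138, -0.1377, 0.0572]
orientation: [-0.78, -3.043, -0.0]
contact_force: [0.7, -0.4, -0.2]
gripper_width: -0.0003
grasp_force: 0.0
```

Emit:
jog_arm(moves=[[[-1, 0, 0, 0.015, 0, 0, 0], [-1, 0, 0, 0.03, 0, 0, 0], [-1, 0, 0, 0.03, 0, 0, 0]]])

```text
clock: 27.22
eef_pos: [0.4138, -0.1377, 0.0542]
orientation: [-0.78, -3.043, -0.0]
contact_force: [0.6, -0.4, 0.3]
gripper_width: -0.0001
grasp_force: 0.0
```

Emit:
jog_arm(moves=[[[-1, 0, 0, 0.015, 0, 0, 0], [-1, 0, 0, 0.03, 0, 0, 0], [-1, 0, 0, 0.03, 0, 0, 0]]])

```text
clock: 27.6
eef_pos: [0.4138, -0.1376, 0.0512]
orientation: [-0.78, -3.043, -0.0]
contact_force: [-0.3, -0.7, 1.1]
gripper_width: 0.0004
grasp_force: 0.0
```

Emit:
jog_arm(moves=[[[-1, 0, 0, 0.015, 0, 0, 0], [-1, 0, 0, 0.03, 0, 0, 0], [-1, 0, 0, 0.03, 0, 0, 0]]])

```text
clock: 27.98
eef_pos: [0.4138, -0.1376, 0.0482]
orientation: [-0.78, -3.043, -0.0]
contact_force: [-0.1, -0.9, 0.2]
gripper_width: 0.0002
grasp_force: 0.0
```

Run:
```python
from h import *
W8,W9,W10,W7=[np.load(f"pics/{n}.npz")["p"] for n in("w8","w9","w10","w7")]
print(tri(W8,[76.1,246.4],W9,[170.7,174.8]),tri(W8,[20+208/2.8,170+388/2.8],W9,[130+143/2.9,130+332/2.9]))
from scipy.optimize import least_squares
for o in([(W7,[121.4,390.3]),(W8,[73,246.7]),(W9,[167.2,177.7]),(W10,[134.4,187.7])],[(W7,[135.4,437.3]),(W8,[93.4,312]),(W9,[177.7,247.7]),(W10,[143.7,271.5])]):
    q=least_squares(lambda x:np.concatenate([proj(p,x)-u for p,u in o]),[.42,-.14,.05]);print(q.x.round(4),q.fun.round(1))
s=r.state();print(s["eef_pos"],s["contact_force"],s["moment"].round(2))
r.snapshot("wrist");p=P("wrist");print([(d["bbox"],d["score"]) for d in r.spot_in("start_top","wrist")[:2]],[(d["uv"],d["score"]) for d in r.place_of("start_top","wrist")[:2]])
print(proj(p,s["eef_pos"]))
```

```text
[ 0.41385256 -0.13489609  0.06346978] [ 0.47131697 -0.16626102  0.0630467 ]
[ 0.4137 -0.1367  0.0651] [-0.1 -0.5  0.5  1.1  1.1 -1.6 -1.1  0.8]
[ 0.472  -0.1714  0.0607] [-0.2 -0.2 -1.2 -1.7 -1.5 -0.7  2.2  2.1]
[ 0.41381332 -0.13764761  0.04816277] [-0.1296736  -0.86081228  0.22140077] [ 0.01 -0.02  0.01]
[([287.8, 263.6, 367.5, 323.8], 0.74)] [([324.6, 308.8], 0.59)]
[321.9137885  294.83033187]
```

Run:
```python
from h import *
im=r.snapshot("wrist");p=P("wrist");g=cv2.cvtColor(im,cv2.COLOR_RGB2GRAY)
for v in([.4137,-.1367,.0635],[.4137,-.1367,.0575],[.472,-.168,.062],[.4138,-.1376,.048]):print(v,proj(p,v).round(0))
sm=cv2.resize(g[210:400,250:400],(25,24),interpolation=cv2.INTER_AREA)
for i,row in enumerate(sm): print(210+i*8,' '.join(f"{v:3d}" for v in row))
m=r.silhouettes("start_top","wrist");print([(d["bbox"],d["score"],d["mask"].sum()) for d in m[:2]])
S=P("side");r.snapshot("side");print([(d["bbox"],d["score"]) for d in r.spot_in("start_top","side")[:2]],[(d["uv"],d["score"]) for d in r.place_of("start_top","side")[:2]],proj(S,[.4137,-.1367,.06]))
```

```text
[0.4137, -0.1367, 0.0635] [324. 309.]
[0.4137, -0.1367, 0.0575] [324. 302.]
[0.472, -0.168, 0.062] [325. 429.]
[0.4138, -0.1376, 0.048] [322. 294.]
210 102 103 106 106 106 105 105 106 109 109 108 107 109 110 110 110 109 108 109 109 110 111 111 112 114
218  74  74  75  74  73  73  74  73  74  74  73  74  72  73  73  73  73  72  72  72  73  73  73  73  72
226 122 122 122 121 121 120 120 120 120 118 117 117 117 118 117 115 114 114 115 115 116 116 114 113 113
234 145 146 145 143 143 143 143 143 142 127 106  92  78  82  97 113 136 138 137 139 140 137 135 135 136
242 202 204 203 200 197 203 201 161  80  26  20  22  24  22  19  17  44 119 186 204 207 203 202 204 207
250 202 203 203 199 198 195  82  23  28  29  27  26  26  26  26  27  26  20  29 157 209 205 204 206 207
258 202 203 204 200 185  64  29  27  27  26  32  41  40  38  34  28  27  26  27  26 147 205 204 206 207
266 202 203 204 200 107  29  25  27  42  63  74  87  84  81  72  54  41  29  26  25  34 194 205 206 206
274 202 203 204 190  36  26  26  51  90 116 126 126 124 123 123 112  90  51  29  25  25 126 205 206 206
282 202 202 204 
[... 1082 characters left out ...]
3  21  28  32  25  22  28 125 184 202 198  83
370  57  35  23  22  22  22  22  22  21  22  20  41  38  22  22  21  21  22  21  22  22  23  39  55  22
378  21  21  21  22  22  22  23  21  22  20  17  39  39  25  22  21  22  23  21  21  21  23  22  22  31
386  21  20  21  21  21  21  22  22  22  21  18  40  39  29  22  22  23  22  21  21  22  21  21  22  34
394  25  20  18  19  18  19  19  19  18  16  20  44  43  33  22  17  19  18  19  19  19  19  19  26  27
[([285.8, 263.4, 368.9, 323.5], 0.86, np.int64(3102)), ([525.8, 285.3, 639.5, 478.1], 0.19, np.int64(12150))]
[([432.9, 328.3, 488.7, 386.3], 0.71), ([384.8, 300.8, 404.2, 314.0], 0.6)] [([395.2, 299.2], 0.72)] [395.00009043 303.79370242]
```

The fingertips still lie in front of (above) the button's disc, so I'll carry on down in small steps until there is force.

Emit:
jog_arm(moves=[[[-1, 0, 0, 0.01, 0, 0, 0], [-1, 0, 0, 0.02, 0, 0, 0], [-1, 0, 0, 0.02, 0, 0, 0]]])

```text
clock: 28.75
eef_pos: [0.4138, -0.1377, 0.0462]
orientation: [-0.78, -3.043, -0.0]
contact_force: [0.5, -0.8, 0.1]
gripper_width: 0.0003
grasp_force: 0.0
```

Emit:
jog_arm(moves=[[[-1, 0, 0, 0.01, 0, 0, 0], [-1, 0, 0, 0.02, 0, 0, 0], [-1, 0, 0, 0.02, 0, 0, 0]]])

```text
clock: 29.12
eef_pos: [0.4139, -0.1377, 0.0442]
orientation: [-0.78, -3.043, -0.0]
contact_force: [-0.2, -0.2, -0.2]
gripper_width: 0.0001
grasp_force: 0.0
```

Emit:
jog_arm(moves=[[[-1, 0, 0, 0.01, 0, 0, 0], [-1, 0, 0, 0.02, 0, 0, 0], [-1, 0, 0, 0.02, 0, 0, 0]]])

```text
clock: 29.5
eef_pos: [0.4139, -0.1377, 0.0422]
orientation: [-0.78, -3.043, -0.0]
contact_force: [0.0, 0.5, -0.5]
gripper_width: -0.0003
grasp_force: 0.0
```

Run:
```python
from h import *
im=r.snapshot("wrist");p=P("wrist");g=cv2.cvtColor(im,cv2.COLOR_RGB2GRAY);s=r.state();print(s["contact_force"],s["eef_pos"])
d=((g>105)&(g<135)).astype(np.uint8);d[:240]=0;n,l,st,ce=cv2.connectedComponentsWithStats(cv2.morphologyEx(d,cv2.MORPH_OPEN,np.ones((5,5))))
for i in np.argsort(-st[1:,4])[:3]+1: print(st[i],ce[i])
c=cv2.findContours((l==np.argmax(st[1:,4])+1).astype(np.uint8),0,1)[0][0];h=cv2.convexHull(c);print(cv2.minEnclosingCircle(h))
print("TCP px",proj(p,s["eef_pos"]))
for z in(.035,.04,.045,.05,.055,.06):
    print(z,"rows", [proj(p,np.append(np.array([.4137,-.1367])+ .018*np.array(v),z)).round(0).tolist() for v in((-.876,.481),(.481,.876),(-.481,-.876))])
```

```text
[-0.19271883  0.50461368 -0.1882811 ] [ 0.4138681  -0.13770801  0.04224968]
[  422   240   218   212 16799] [495.74456813 317.75498542]
[ 286  277   81   50 1859] [329.96395912 296.76654115]
[ 559  330   81   65 1794] [584.46655518 364.26421405]
((513.3792114257812, 345.77593994140625), 127.85112762451172)
TCP px [321.85997867 294.99307444]
0.035 rows [[324.0, 253.0], [360.0, 287.0], [287.0, 287.0]]
0.04 rows [[324.0, 256.0], [361.0, 292.0], [286.0, 292.0]]
0.045 rows [[324.0, 260.0], [362.0, 296.0], [285.0, 296.0]]
0.05 rows [[324.0, 264.0], [364.0, 301.0], [284.0, 301.0]]
0.055 rows [[324.0, 268.0], [365.0, 306.0], [283.0, 306.0]]
0.06 rows [[324.0, 273.0], [366.0, 312.0], [282.0, 312.0]]
```

Run:
```python
from h import *
W8,W9=[np.load(f"pics/{n}.npz")["p"] for n in("w8","w9")]
a=[[65,140],[300,124],[362,403],[142,417]];b=[[10,46],[272,46],[294,368],[52,370]]
for u,v in zip(a,b): print(tri(W8,np.array(u)/2.8+[20,170],W9,np.array(v)/2.9+130).round(4))
im=r.snapshot("wrist");g=cv2.cvtColor(im,cv2.COLOR_RGB2GRAY)
sm=cv2.resize(g[250:350,270:386],(29,25),interpolation=cv2.INTER_AREA)
for i,row in enumerate(sm): print(250+i*4,' '.join(f"{v:3d}" for v in row))
```

```text
[ 0.3745 -0.1578  0.043 ]
[ 0.4147 -0.0847  0.0436]
[ 0.509 -0.137  0.045]
[ 0.4688 -0.2104  0.0456]
250 197 197 203 203 201 170  70  16  17  26  28  30  30  30  30  28  26  22  21  15  13  40 141 195 205 208 208 204 204
254 198 197 202 202 129  18  16  26  36  29  28  27  26  26  26  26  26  26  27  28  23  13  13  79 199 208 209 204 204
258 198 197 203 154  22  24  32  31  26  26  26  25  27  26  25  27  27  27  25  26  27  26  22  10 110 207 208 204 204
262 199 197 164  30  29  30  28  26  27  25  26  27  27  26  26  25  25  25  26  24  26  27  26  23  14 130 208 205 204
266 199 185  38  27  29  26  27  25  26  25  29  41  50  50  48  44  43  31  27  26  27  25  25  26  22  22 161 204 204
270 199 123  24  29  25  26  27  26  36  52  63  68  65  64  62  60  57  54  46  34  28  25  26  25  26  21  73 204 205
274 198  59  29  26  27  26  28  45  68  71  73  80  92  86  85  82  78  63  54  50  43  27  26  25  26  25  26 184 205
278 173  27  26  26  27  26  47  71  79  91 113 129 131 128 127 126 125 113  88  63  51  40  26  26  26  25  25 129 205
282 110  28  25  26  26  43  72  90 123
[... 1300 characters left out ...]
  27  28  27  29  83  90  90  73  18  23  83  89  90  73  29  28  30  28  96  66  25  27 139 206 207
330 201 199 155  38  32  31  33  35  86  90  91  72  18  19  84  90  90  78  30  32  31  31  63  28  25 108 204 206 208
334 201 200 203  63  22  22  22  28  89  90  90  71  17  19  83  90  90  84  22  21  21  23  24  27 116 206 206 207 207
338 201 199 197  40  21  22  23  35  89  90  91  68  16  19  83  91  91  88  25  23  22  22  24 117 204 208 206 207 206
342 201 199 185  24  22  23  22  43  91  91  90  67  18  17  82  89  90  88  30  22  22  24  40 197 205 208 206 207 207
346 201 199 155  21  22  22  22  38  95 126 129  98  30  31 119 129 123  86  30  23  21  21  25 188 206 208 206 207 207
```

Emit:
jog_arm(moves=[[[-1, 0, 0, 0.01, 0, 0, 0], [-1, 0, 0, 0.02, 0, 0, 0], [-1, 0, 0, 0.03, 0, 0, 0], [-1, 0, 0, 0.03, 0, 0, 0]]])

```text
clock: 30.1
eef_pos: [0.414, -0.1377, 0.0394]
orientation: [0.78, 3.043, -0.0]
contact_force: [-0.3, 0.6, 2.2]
gripper_width: 0.0001
grasp_force: 1.0
```

Emit:
jog_arm(moves=[[[-1, 0, 0, 0.01, 0, 0, 0], [-1, 0, 0, 0.02, 0, 0, 0], [-1, 0, 0, 0.03, 0, 0, 0], [-1, 0, 0, 0.03, 0, 0, 0]]])

```text
clock: 30.6
eef_pos: [0.414, -0.1378, 0.0363]
orientation: [0.78, 3.043, -0.0]
contact_force: [-0.4, 0.1, 4.2]
gripper_width: 0.0
grasp_force: 1.9
```

Contact: 2.2 N, then 4.2 N. I'll press to the stop and hold.

Emit:
jog_arm(moves=[[[-1, 0, 0, 0.01, 0, 0, 0], [-1, 0, 0, 0.02, 0, 0, 0], [-1, 0, 0, 0.02, 0, 0, 0], [-1, 0, 0, 0.02, 0, 0, 0], [-1, 0, 0, 0.02, 0, 0, 0]]])

```text
clock: 31.22
eef_pos: [0.414, -0.1377, 0.0345]
orientation: [0.78, 3.043, -0.0]
contact_force: [-0.9, 0.4, 6.8]
gripper_width: -0.0001
grasp_force: 3.3
```

Emit:
jog_arm(moves=[[[-1, 0, 0, 0.01, 0, 0, 0], [-1, 0, 0, 0.015, 0, 0, 0], [-1, 0, 0, 0.015, 0, 0, 0], [-1, 0, 0, 0.015, 0, 0, 0], [-1, 0, 0, 0.015, 0, 0, 0]]])

```text
clock: 31.85
eef_pos: [0.4141, -0.1378, 0.0342]
orientation: [0.779, 3.043, -0.001]
contact_force: [-5.5, 2.8, 22.9]
gripper_width: 0.0002
grasp_force: 10.8
```

Emit:
jog_arm(moves=[[[-1, 0, 0, 0, 0, 0, 0], [-1, 0, 0, 0, 0, 0, 0], [-1, 0, 0, 0, 0, 0, 0], [-1, 0, 0, 0, 0, 0, 0]]])

```text
clock: 32.35
eef_pos: [0.4141, -0.1378, 0.0342]
orientation: [0.779, 3.043, -0.001]
contact_force: [-5.3, 3.0, 22.0]
gripper_width: 0.0004
grasp_force: 10.8
```

The hard stop is reached (22 N) and was held for over a second. Raising well clear.

Emit:
jog_arm(moves=[[[-1, 0, 0, -0.1, 0, 0, 0], [-1, 0, 0, -0.3, 0, 0, 0], [-1, 0, 0, -0.6, 0, 0, 0], [-1, 0, 0, -1, 0, 0, 0], [-1, 0, 0, -1, 0, 0, 0]]])

```text
clock: 32.98
eef_pos: [0.4159, -0.1389, 0.1353]
orientation: [0.779, 3.038, -0.003]
contact_force: [-0.3, -0.5, -0.1]
gripper_width: 0.0002
grasp_force: 0.0
```

Emit:
jog_arm(moves=[[[-1, 0, 0, -0.4, 0, 0, 0], [-1, 0, 0, -0.8, 0, 0, 0], [-1, 0, 0, -0.8, 0, 0, 0], [-1, 0, 0, -0.8, 0, 0, 0]]])

```text
clock: 33.48
eef_pos: [0.4132, -0.1373, 0.2113]
orientation: [-0.78, -3.041, -0.001]
contact_force: [-1.3, -1.2, -0.0]
gripper_width: 0.0001
grasp_force: 0.0
```

Run:
```python
from h import *
s=r.state();print(s["eef_pos"],s["contact_force"].round(1),s["clock"])
r.snapshot("side");print([(n,np.round(q["uv"],1).tolist(),round(q["score"],2)) for n in("adapter","bay","adapter_foot","reset_top") for q in r.place_of(n,"side")[:1]])
p,o=look("w11",("adapter","start_top","bay"))
a=-.502;y=np.array([-np.sin(a),np.cos(a)]);b=np.array([.5051,-.0325])
print("pred adapter ±",[proj(p,np.append(b+k*.0165*y,.0695)).round(1) for k in(1,-1)])
```

```text
[ 0.41320659 -0.13728244  0.21133088] [-1.3 -1.2 -0. ] 33.475
[('adapter', [361.6, 242.1], 0.67), ('bay', [367.2, 264.9], 0.69), ('adapter_foot', [366.7, 267.7], 0.92), ('reset_top', [423.5, 288.2], 0.53)]
adapter [([500.6, 256.8], 0.59)]
start_top [([324.1, 217.8], 0.6)]
bay [([454.8, 236.3], 0.55)]
pred adapter ± [array([502.2, 254.1]), array([463.2, 254.1])]
```

The adapter is still at its predicted place in the nest (500.6,256.8 against 502.2,254.1), and the arm is clear. Handing in.

```bash
python3 -c "
from workcell import r
print(r.finish_job())"
```

```text
the job is handed in; nothing more can be done
None
```

I handed the job in at about 33 s of the 64 s allowed. The adapter was re-gripped on the bare table and set down in the nest, and the large button was pressed to its stop, held over a second and released. The hand-in gave no verdict back.

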